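# Ground yourself, then start the board test

## Robot

A 6-joint arm with a two-finger parallel gripper is mounted at the origin on the work surface. World frame = base frame: x ahead of the robot, y to its left, z up, the work surface at z = 0. Lengths are in m, angles in rad, forces in N, time in s.
With the tool pointing down it reaches from about 0.35 to 0.775 m from the base axis. Payload 5.5 kg.
Tool frame: the origin (TCP) lies midway between the tips of the shut fingers; the grasp point (between the pads) lies grip_point_offset behind it (grip_point_offset is the distance from the TCP to the grasp point, in m); z points along the fingers, y is the direction in which the jaws open and shut (so a half turn about z gives the same grasp; the last joint's range is limited). The gripper opens to 85 mm and grips with 20 to 120 N. Pads are 22 mm wide; open, the fingers measure 114 mm over their backs; the gripper's body (76 mm by 85 mm) begins 54 mm behind the grasp point. The pads swing forward as they close: fully open they stand 13 mm farther back than shut.
Start: joints at [-1.329, 0.313, 0.046, 1.304, 0, 1.431], TCP at [0.214, -0.534, 0.231] pointing down, gripper open.
Joint ranges: [-2.76, 2.76], [-0.86, 1.69], [-1.03, 1.26], [-2.2, 2.34], [-1.47, 1.5], [-3.14, 3.14]. Speed limits (rad/s): [2.57, 2.57, 3.14, 3.14, 3.14, 3.14].

## Interface

Orientations are given as a unit quaternion [w, x, y, z].
In Python, from workcell import * gives the robot as it stands.
- The arm moves only by the tool send_rows, never from a script. Its argument "series" is one flat list of numbers, 7 for each row, row after row: the shift along the tool's x, y, z in cm, then the turn, a rotation vector about the tool's x, y, z in degrees, then the opening, from 0 (shut) to 1 (fully open). A call has 1 to 10 rows; each row is the pose to reach, as a shift and turn from the pose commanded when the call began, along the tool's axes at that moment; what a row does not reach only later rows make up. A row lasts 1/12 s, in which the tool goes at most 41.7 mm and 7.16 degrees, less where a joint would pass 70% of its speed; a pose out of reach is approached as far as the arm can. A call with a gripper value outside its range is refused whole. The fingers move at their own pace and stop on an object; "newtons" is the grip in N (left out, the last holds). Time passes only in rows, so rows that repeat a pose let the fingers close. It gives the time, the measured TCP pose, the force and the opening at its end, in the units of the state.
- get_state(): the state, without advancing time (a new reading comes with each control period).
- read_camera(name): name is "scene" or "top" or "wrist"; returns the picture (400x640x3 uint8, blue, green, red); there is no depth.
- camera_info(name): a dict with "K" (3x3 intrinsics, pixels), "xyz" and "attitude" of the camera in the world. Camera axes: x right, y down, z forward; pixel columns grow to the right and rows downward; lengths in m; the calibration is good to about 2 mm. A picture is of the moment at which its call begins: read the wrist's pose just before it. camera_info takes no time and is no camera call; for the wrist camera it gives the pose at the moment of the call.
- hand_in(): hands the job in, once; it reports no verdict.
Trained networks look in the newest picture that a camera, given by its name, has taken for a name from the list of things; names that differ only in an ending like _2 or _b are one class to them, and where a whole thing is asked for, a point or a joint stands for the part that bears it (a point fixed in the world has none). Each returns a list of dicts, best first, with "p" (0 to 1); they miss things now and then, are a little off and sometimes report something else, mostly with a low value. They report only what shows in the picture. A call takes as long as a camera call. They do not tell look-alikes from the thing itself.
- silhouettes(camera, label): "pixels" (400x640 bool, what is visible of it) and "box" ([left, top, width, height] in pixels, round what is visible of it).
The state is a dict: "clock": time; "joint_pos": joint angles; "qvel": joint speeds; "tau": joint torques, N m; "tcp_pos": TCP position; "orientation": TCP orientation; "wrist_force": force on the tool from outside, world axes, zero at the start; "ft_torque": the same for the moment, N m; "finger_gap": finger opening in m.
Only numpy, scipy, OpenCV 4.12 (cv2) and the standard library are available. Lean on these libraries where they do the work, as an engineer would, in place of code of your own. Each camera call takes 0.05 s, during which the arm holds its last target. There are 200 camera calls.

## Task

Before starting the board test, discharge any static: with the fingertips, lightly touch the bare brass stud on its grey box so that it gives a little, then press the green button all the way down, let it spring back up and withdraw your hand. Do not touch the boxes with the black stud or the red and blue buttons, do not lift or shove any box, and leave the battery, tape, screwdriver, circuit board and jar where they are.

Things in the scene. Friction and masses are not known exactly. Their poses are not given: they have to be found in the camera images.
- earth_box: The loose grey die-cast box, 60 x 60 mm and 42 mm high with four small rubber feet, 0.4 to 0.65 kg, that carries the bare brass earth stud in the middle of its top (top of it 62 mm above the bench). Origin: centre of the underside; z up, sides along x and y. The five boxes stand in any order on the bench, each turned up to 20 degrees.
- earth_top (a point): Centre of the top of the bare brass domed stud, 32 mm across, standing 20 mm proud of its box, 62 mm above the bench.
- earth (a joint): Travel of the brass stud straight down, m: 0 up, 0.012 at its stop. It yields softly: about 0.2 N to start, 400 N/m, 5 N at the stop; it springs back.
- green_box: The loose grey die-cast box, 60 x 60 mm and 42 mm high with four small rubber feet, 0.4 to 0.65 kg, that carries the green button in the middle of its top (top of it 56 mm above the bench). Origin: centre of the underside; z up, sides along x and y. The five boxes stand in any order on the bench, each turned up to 20 degrees.
- green_top (a point): Centre of the top of the green flat-topped round push button, 30 mm across, standing 14 mm proud of its box, 56 mm above the bench.
- green (a joint): Travel of the green button straight down, m: 0 up, 0.006 fully down. Spring: about 0.7 N to start, 700 N/m, 5 N fully down; it springs back.
- black_box: The loose grey die-cast box, 60 x 60 mm and 42 mm high with four small rubber feet, 0.4 to 0.65 kg, that carries a black plastic stud in the middle of its top (top of it 62 mm above the bench). Origin: centre of the underside; z up, sides along x and y. The five boxes stand in any order on the bench, each turned up to 20 degrees.
- black (a joint): Travel of the black stud straight down, m: 0 up, 0.012 at its stop. It yields softly: about 0.2 N to start, 400 N/m, 5 N at the stop; it springs back.
- red_box: The loose grey die-cast box, 60 x 60 mm and 42 mm high with four small rubber feet, 0.4 to 0.65 kg, that carries a red button in the middle of its top (top of it 56 mm above the bench). Origin: centre of the underside; z up, sides along x and y. The five boxes stand in any order on the bench, each turned up to 20 degrees.
- red (a joint): Travel of the red button straight down, m: 0 up, 0.006 fully down. Spring: about 0.7 N to start, 700 N/m, 5 N fully down; it springs back.
- blue_box: The loose grey die-cast box, 60 x 60 mm and 42 mm high with four small rubber feet, 0.4 to 0.65 kg, that carries a blue button in the middle of its top (top of it 56 mm above the bench). Origin: centre of the underside; z up, sides along x and y. The five boxes stand in any order on the bench, each turned up to 20 degrees.
- blue (a joint): Travel of the blue button straight down, m: 0 up, 0.006 fully down. Spring: about 0.7 N to start, 700 N/m, 5 N fully down; it springs back.
- battery: Loose battery cell standing on end, 26 mm across, 50 mm high, black with an orange upper end. Origin: centre of the underside.
- tape: Loose roll of black tape lying flat, 68 mm across, 19 mm high. Origin: centre of the underside.
- screwdriver: Loose screwdriver with a red handle, 190 mm long, lying across the bench beyond the boxes, its own x axis along the blade. Origin: on the bench under the middle of its length.
- board: Loose green circuit board lying flat, 70 x 55 mm, 12 mm high with its parts. Origin: centre of the underside.
- jar: Loose jar with a white lid, 52 mm across, 60 mm high, standing. Origin: centre of the underside.
Things that resemble listed ones, but are neither listed nor needed, are in the scene too. Leave any orange look-alike of the green_box alone.

How it is judged:
On the way, in this order (a step that is already met when the one before it is completed fails the run):
1. the fingertips touch the brass stud, so that it gives by at least 1 mm, while the green button is up (contact force between the fingers and earth_box above 0.2 N and value of joint earth above 0.001 m and value of joint green below 0.001 m), for 0.1 s.
2. the fingers press the green button fully down (at least 4.5 of its 6 mm), having let go of the brass stud (contact force between the fingers and green_box above 1 N and value of joint green above 0.0045 m and value of joint earth below 0.001 m), for 0.1 s.
3. the green button is let up again (value of joint green below 0.001 m), for 0.1 s.
At the end, for the whole second after the job is handed in: All studs and buttons are up again (within 1 mm); the brass-stud and green-button boxes are within 15 mm, and all other boxes and loose things within 10 mm, of where they started; every box stands level and everything is at rest (value of joint each of earth, black, green, red, blue below 0.001 m and distance of each of earth_box, green_box from where it was at the start of the episode below 0.015 m and distance of each of black_box, red_box, blue_box, battery, tape, screwdriver, board, jar from where it was at the start of the episode below 0.01 m and angle between each of earth_box, black_box, green_box, red_box, blue_box's own z axis and vertical below 0.05 rad and linear speed of each of earth_box, black_box, green_box, red_box, blue_box, battery, tape, screwdriver, board, jar below 0.02 m/s); the robot touches nothing.
It fails at once if the black, red or blue box, its stud or button, is touched (over 1 N), pressed (over 1.5 mm) or moved (over 10 mm) (contact force between any of the arm, the fingers and black_box above 1 N or value of joint any of black, red, blue above 0.0015 m or distance of any of black_box, red_box, blue_box from where it was at the start of the episode above 0.01 m or contact force between any of the arm, the fingers and red_box above 1 N or contact force between any of the arm, the fingers and blue_box above 1 N).
It fails at once if the battery, tape, screwdriver, circuit board or jar is moved by more than 10 mm (distance of any of battery, tape, screwdriver, board, jar from where it was at the start of the episode above 0.01 m).
It fails at once if the brass-stud box or the green-button box is lifted, carried or pushed along by more than 15 mm (distance of any of earth_box, green_box from where it was at the start of the episode above 0.015 m).
It fails at once if the brass stud is pushed with more than 18 N instead of lightly (contact force between the fingers and earth_box above 18 N).
It fails at once if the green button is hammered with more than 35 N (contact force between the fingers and green_box above 35 N).
It also fails if it takes over 40 s, if anything falls off the work surface, if the arm or the gripper's body presses on something with over 40 N, if the wrist force passes 120 N, or if a joint passes its speed limit or range.

## Working session

There is one attempt and no reset: what is moved stays moved. The work goes in short steps, Python scripts to look and compute and a tool call to move; the robot and the scene stay as the last step left them, time stands still between calls to the robot, and variables do not carry over. Pictures are saved under pics/ and viewed, about 8 in all and at most 12, crops included, and the job is handed in when it is done.

Besides the shell and the picture viewer there is one more tool, called after ">>>" in YAML: its name, and indented under it one key for each argument. send_rows: Moves the arm, as the interface text tells. Its arguments: {"type":"object","properties":{"series":{"type":"array"},"newtons":{"type":"number"}},"required":["series"]}

```bash
mkdir -p pics
python3 - <<'E'
from workcell import *
import cv2, numpy as np
print(get_state())
for c in ("top","scene"):
    im=read_camera(c); cv2.imwrite(f"pics/{c}0.png",im)
    i=camera_info(c); print(c,i)
    for l in ("earth_box","green_box","black_box","red_box","blue_box","earth_top","green_top"):
        for d in silhouettes(c,l)[:3]:
            m=d["pixels"]; r=np.argwhere(m).mean(0); print(l,round(d["p"],2),d["box"],r[::-1].round(1))
E
```

```text
{'clock': 0.0, 'joint_pos': array([-1.32862833e+00,  3.14013012e-01,  4.49758203e-02,  1.30360193e+00,
        8.31560095e-06,  1.43119398e+00]), 'qvel': array([-0.00017951, -0.00211733, -0.00090877,  0.00082531, -0.00066035,
       -0.00083663]), 'tau': array([-9.36357792e-04, -4.80626893e+01,  2.98533869e+01,  1.92409067e-02,
       -3.13079145e-04, -5.84569193e-06]), 'tcp_pos': array([ 0.21409216, -0.53310387,  0.23040041]), 'orientation': array([-9.20400982e-04,  9.81836262e-01,  1.89727979e-01, -4.30789116e-05]), 'wrist_force': array([0.75494694, 0.30948167, 0.24414939]), 'ft_torque': array([-0.04269895,  0.03502441, -0.0023169 ]), 'finger_gap': 0.08518540947199411}
top {'K': array([[418.33073905,   0.        , 318.71666636],
       [  0.        , 418.33073905, 202.67889222],
       [  0.        ,   0.        ,   1.        ]]), 'xyz': array([4.81451425e-01, 9.53357791e-04, 1.31934341e+00]), 'attitude': array([-0.02512157,  0.71202078, -0.70117724,  0.02730925])}
earth_box 0.81 [312.9, 221.3, 21.2, 20.3] [324.1 228.5]
earth_box 0.53 [309.2, 138.4, 28.9, 12.5] [324.1 142.3]
green_
[... 861 characters left out ...]
3763 ,  0.54672847, -0.24493179])}
earth_box 0.69 [281.5, 195.4, 30.6, 32.0] [296.5 208.6]
earth_box 0.27 [207.8, 206.4, 25.1, 30.2] [218.7 219.6]
green_box 0.96 [362.3, 174.1, 22.5, 22.7] [372.3 183.3]
green_box 0.85 [315.0, 176.8, 31.3, 24.1] [330.4 186.7]
green_box 0.71 [363.2, 145.5, 25.3, 30.0] [376.2 159.4]
black_box 0.79 [206.3, 205.6, 25.3, 32.1] [218.9 219.8]
black_box 0.66 [245.3, 236.6, 35.4, 37.5] [263.  253.1]
red_box 0.82 [246.1, 236.0, 34.4, 37.1] [262.9 253.3]
blue_box 0.64 [360.8, 216.3, 30.7, 25.1] [374.9 228. ]
earth_top 0.25 [282.8, 196.0, 29.4, 28.7] [296.2 208.3]
green_top 0.5 [372.4, 148.7, 6.6, 5.2] [377.4 152. ]
green_top 0.25 [288.7, 193.7, 10.2, 14.4] [295.8 200.3]
```

Run:
```python
import cv2
a=cv2.imread("pics/top0.png")[110:310,180:430]; cv2.imwrite("pics/topc.png",cv2.resize(a,None,fx=3,fy=3,interpolation=cv2.INTER_CUBIC)[:600])
a=cv2.imread("pics/scene0.png")[120:290,190:420]; cv2.imwrite("pics/scenec.png",cv2.resize(a,None,fx=3,fy=3,interpolation=cv2.INTER_CUBIC))
```

```text
(no output)
```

View pics/topc.png

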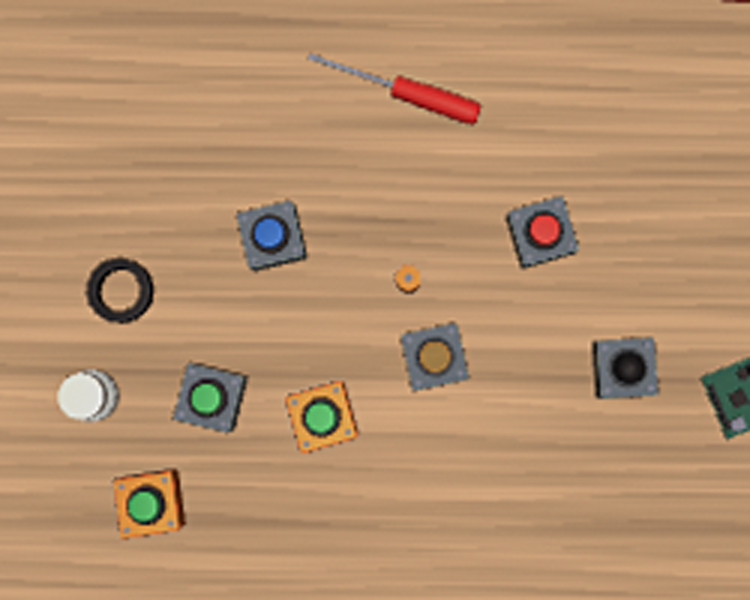

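View pics/scenec.png

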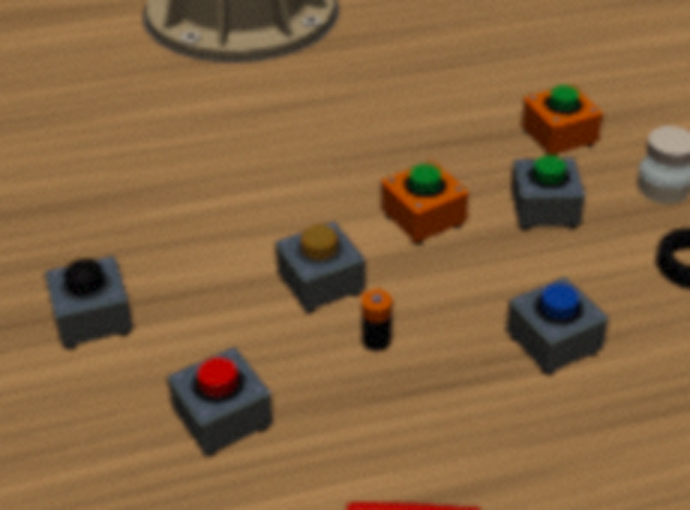

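```bash
cat > h.py <<'E'
from workcell import *
import cv2, numpy as np
from scipy.spatial.transform import Rotation as R
def rot(q): return R.from_quat(np.roll(q,-1)).as_matrix()
def ray(i,uv,z):
    d=rot(i["attitude"])@np.linalg.inv(i["K"])@[*uv,1]; return i["xyz"]+d*(z-i["xyz"][2])/d[2]
def proj(i,p):
    c=i["K"]@(rot(i["attitude"]).T@(np.array(p)-i["xyz"])); return c[:2]/c[2]
def blob(im,uv,lo,hi,r=12):
    u,v=map(int,uv); h=cv2.cvtColor(im,cv2.COLOR_BGR2HSV); m=cv2.inRange(h,lo,hi)
    k=np.zeros_like(m); cv2.circle(k,(u,v),r,255,-1); m&=k
    a=np.argwhere(m); return a.mean(0)[::-1],len(a)
GREEN=((40,80,40),(85,255,255))
BRASS=((10,90,50),(25,255,220))
def delta(p,s=None):
    s=s or get_state(); return rot(s["orientation"]).T@(np.array(p)-s["tcp_pos"])*100
E
python3 - <<'E'
from h import *
t=cv2.imread("pics/top0.png"); s=cv2.imread("pics/scene0.png"); it,isc=camera_info("top"),camera_info("scene")
for n,uv,uvs,c,z in (("earth",(325,228.7),(296.5,200),BRASS,.062),("green",(249,242.5),(373,176),GREEN,.056)):
    b,k=blob(t,uv,*c,r=8); bs,ks=blob(s,uvs,*c,r=8); p=ray(it,b,z)
    print(n,b,k,p,"scene",bs,ks,ray(isc,bs,z),"reproj",proj(isc,p),"delta cm",delta(p),"r",np.hypot(*p[:2]))
for n,uv,z in (("orange",(286.5,249),.056),("black",(389,233),.062),("blue",(270,187.5),.056),("jar",(207,242),.06),("batt",(316,203),.05)): print(n,ray(it,uv,z))
E
```

```text
earth [324.62222222 228.5       ] 90 [ 0.49749991 -0.0211259   0.062     ] scene [295.6        199.38666667] 150 [ 0.50687321 -0.02467356  0.062     ] reproj [296.10776969 196.84468939] delta cm [ 45.38071117 -37.00928607  16.93075605] r 0.4979482564739697
green [248.41860465 242.41860465] 86 [0.45233425 0.20717454 0.056     ] scene [372.98684211 175.44736842] 76 [0.4569722  0.20546494 0.056     ] reproj [372.93161257 174.37857989] delta cm [ 49.69531798 -59.87844045  17.52757067] r 0.49752141517989984
orange [0.43439183 0.0923636  0.056     ]
black [ 0.48697364 -0.21441445  0.062     ]
blue [0.61925073 0.14630704 0.056     ]
jar [0.45179821 0.33051015 0.06      ]
batt [0.57468601 0.0059913  0.05      ]
```

>>> send_rows:
  series: [45.5,-37,7,0,0,0,0,45.5,-37,7,0,0,0,0,45.5,-37,7,0,0,0,0,45.5,-37,7,0,0,0,0,45.5,-37,7,0,0,0,0,45.5,-37,7,0,0,0,0,45.5,-37,7,0,0,0,0,45.5,-37,7,0,0,0,0,45.5,-37,7,0,0,0,0,45.5,-37,7,0,0,0,0]

```text
clock: 1.63
tcp_pos: [0.4155, -0.17, 0.1821]
orientation: [0.0, 0.982, 0.19, 0.0]
wrist_force: [1.2, 0.3, -0.9]
finger_gap: 0.0003
```

```bash
python3 -c "
from h import *
s=get_state();print(s['clock'],s['tcp_pos'],s['orientation'],s['joint_pos'],s['finger_gap'],delta((.4985,-.022,.15)))"
```

```text
1.6333 [ 0.41553365 -0.17002755  0.18207275] [4.40699003e-04 9.81865155e-01 1.89579693e-01 4.04143642e-04] [-5.67477481e-01  9.25431822e-02 -3.54036462e-01  1.12302374e+00
 -8.41561759e-05  2.19264694e+00] 0.00026072003651718135 [ 13.20907786 -10.65328484   3.20470175]
```

>>> send_rows:
  series: [13.2,-10.6,3,0,0,-40,0,13.2,-10.6,3,0,0,-40,0,13.2,-10.6,3,0,0,-40,0,13.2,-10.6,3,0,0,-40,0,13.2,-10.6,3,0,0,-40,0,13.2,-10.6,3,0,0,-40,0,13.2,-10.6,3,0,0,-40,0,13.2,-10.6,3,0,0,-40,0]

```text
clock: 2.3
tcp_pos: [0.4978, -0.024, 0.1519]
orientation: [0.0, 0.858, 0.513, -0.0]
wrist_force: [-0.2, -0.0, -0.6]
finger_gap: 0.0003
```

Run:
```python
from h import *
s=get_state(); i=camera_info("wrist"); im=read_camera("wrist"); cv2.imwrite("pics/w1.png",im)
print(s['clock'],s['tcp_pos'],s['orientation'],s['joint_pos'])
u=proj(i,(.4975,-.021,.062)); print("expected stud px",u,i["xyz"])
for d in silhouettes("wrist","earth_top")[:2]: print(d["p"],d["box"])
b,k=blob(im,u,*BRASS,r=70); print(b,k,ray(i,b,.062))
```

```text
2.3 [ 0.49784479 -0.02404486  0.1518868 ] [ 3.46176349e-05  8.58160715e-01  5.13381125e-01 -8.25147157e-05] [-2.09363741e-01  2.06287203e-01 -2.95238723e-01  1.06934420e+00
 -1.63037425e-04  1.85398864e+00]
expected stud px [319.8885985  203.19369282] [0.53112147 0.03763209 0.29457528]
0.66 [301.5, 181.5, 39.2, 45.8]
[318.5399754  200.72119721] 9756 [ 0.49752565 -0.0188587   0.062     ]
```

View pics/w1.png

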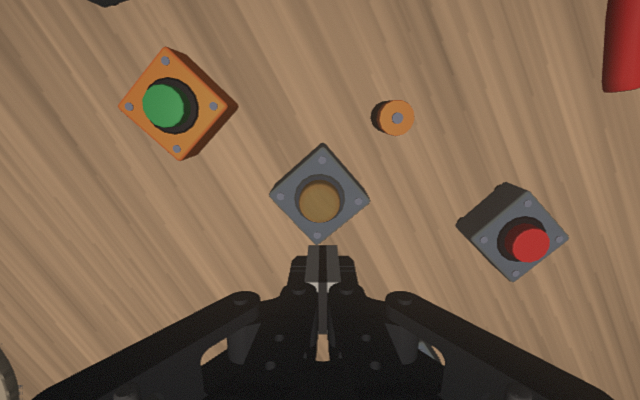

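>>> send_rows:
  series: [0.3,0,3.5,0,0,0,0,0.3,0,6.5,0,0,0,0,0.3,0,7.8,0,0,0,0,0.3,0,8.4,0,0,0,0,0.3,0,8.7,0,0,0,0,0.3,0,9.0,0,0,0,0,0.3,0,9.2,0,0,0,0,0.3,0,9.4,0,0,0,0,0.3,0,9.4,0,0,0,0,0.3,0,9.4,0,0,0,0]

```text
clock: 3.23
tcp_pos: [0.5001, -0.022, 0.0587]
orientation: [0.001, 0.858, 0.514, 0.001]
wrist_force: [0.0, -1.3, 1.5]
finger_gap: -0.0002
```

>>> send_rows:
  series: [0,0,0.1,0,0,0,0,0,0,0.2,0,0,0,0,0,0,0.3,0,0,0,0,0,0,0.3,0,0,0,0,0,0,0.3,0,0,0,0]

```text
clock: 3.65
tcp_pos: [0.4999, -0.0218, 0.0552]
orientation: [0.0, 0.858, 0.514, 0.0]
wrist_force: [2.3, -1.0, 2.5]
finger_gap: -0.0
```

Run:
```python
from h import *
im=read_camera("wrist"); cv2.imwrite("pics/w2.png",im)
f=[]
for _ in range(4): read_camera("scene"); f.append(get_state()["wrist_force"])
print(np.mean(f,0)); print(get_state()["tcp_pos"])
```

```text
[ 1.45074139 -1.06194162  2.77756071]
[ 0.49960554 -0.02160797  0.05504974]
```

View pics/w2.png

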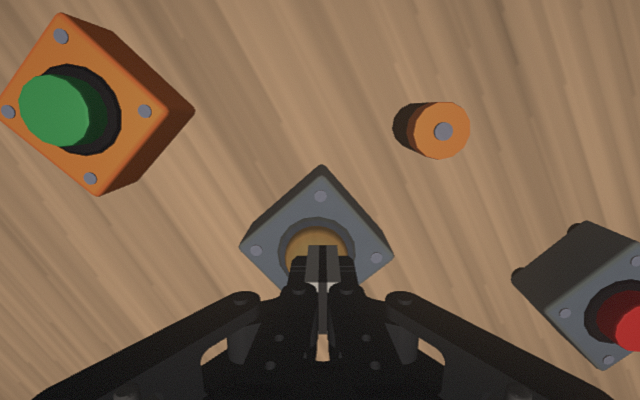

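>>> send_rows:
  series: [0,0,-3,0,0,0,0,0,0,-6.5,0,0,0,0,0,0,-9.5,0,0,0,0,17.9,-15,-9.5,0,0,0,0,17.9,-15,-9.5,0,0,0,0,17.9,-15,-9.5,0,0,0,0,17.9,-15,-9.5,0,0,0,0,17.9,-15,-9.5,0,0,0,0,17.9,-15,-9.5,0,0,0,0,17.9,-15,-9.5,0,0,0,0]

```text
clock: 4.73
tcp_pos: [0.4486, 0.211, 0.1491]
orientation: [-0.001, 0.856, 0.517, -0.001]
wrist_force: [-0.5, -0.1, 0.1]
finger_gap: -0.0003
```

>>> send_rows:
  series: [0,0,0,0,0,0,0,0,0,0,0,0,0,0]

```text
clock: 4.9
tcp_pos: [0.4505, 0.2067, 0.1493]
orientation: [-0.0, 0.858, 0.514, -0.001]
wrist_force: [0.4, -0.1, -0.1]
finger_gap: -0.0001
```

Run:
```python
from h import *
s=get_state(); i=camera_info("wrist"); im=read_camera("wrist"); cv2.imwrite("pics/w3.png",im)
print(s['clock'],s['tcp_pos'],s['orientation'],s['joint_pos'],s["wrist_force"])
g=(.4523,.2072,.056)
u=proj(i,g); print("expected px",u)
b,k=blob(im,u,*GREEN,r=60); p=ray(i,b,.056); print(b,k,p,delta(p,s))
t=read_camera("top"); print(blob(t,(325,228.7),*BRASS,r=8))
```

```text
4.9 [0.45054093 0.20670733 0.14925429] [-1.40847587e-04  8.57557295e-01  5.14387539e-01 -9.62412726e-04] [ 2.68199233e-01  2.04608996e-01 -3.04212958e-01  1.06390409e+00
 -2.45963782e-04  2.32920495e+00] [ 0.37319416 -0.14506739 -0.10484958]
expected px [324.23639593 203.37427036]
[322.49795585 202.579722  ] 1223 [0.45144205 0.20836073 0.056     ] [0.20233588 0.01314193 9.32512622]
(array([324.56179775, 228.50561798]), 89)
```

View pics/w3.png

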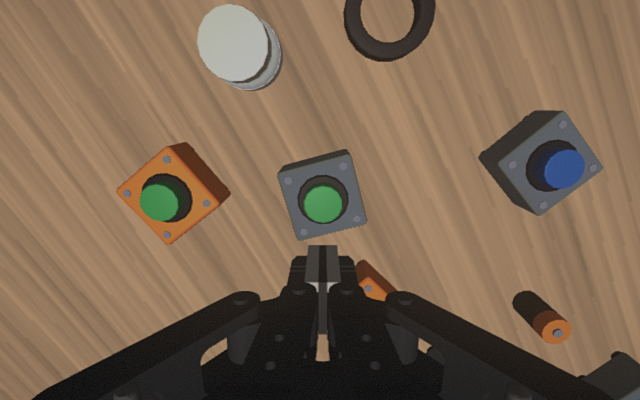

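>>> send_rows:
  series: [0.2,0,3.5,0,0,0,0,0.2,0,6.8,0,0,0,0,0.2,0,8.3,0,0,0,0,0.2,0,9.0,0,0,0,0,0.2,0,9.3,0,0,0,0,0.2,0,9.5,0,0,0,0,0.2,0,9.7,0,0,0,0,0.2,0,9.9,0,0,0,0,0.2,0,9.9,0,0,0,0,0.2,0,9.9,0,0,0,0]

```text
clock: 5.83
tcp_pos: [0.4533, 0.2086, 0.0518]
orientation: [0.001, 0.858, 0.514, 0.001]
wrist_force: [-0.4, -2.0, 2.5]
finger_gap: 0.0
```

>>> send_rows:
  series: [0,0,0.1,0,0,0,0,0,0,0.2,0,0,0,0,0,0,0.2,0,0,0,0,0,0,0.2,0,0,0,0]

```text
clock: 6.17
tcp_pos: [0.4534, 0.2087, 0.0499]
orientation: [0.001, 0.858, 0.514, 0.001]
wrist_force: [-0.9, -3.1, 8.2]
finger_gap: 0.0001
```

Run:
```python
from h import *
f=[]
for _ in range(4): read_camera("wrist"); f.append(get_state()["wrist_force"])
print(np.array(f).round(2)); print(get_state()["tcp_pos"])
```

```text
[[-0.88 -3.83  9.06]
 [-0.77 -3.2   8.58]
 [-0.01 -3.73  8.6 ]
 [-0.05 -3.87  8.92]]
[0.45338004 0.20868692 0.04992031]
```

The force has passed 5 N, which is the value with the button fully down, so it's at its stop. Next I let it up and withdraw.

>>> send_rows:
  series: [0,0,-0.5,0,0,0,0,0,0,-2,0,0,0,0,0,0,-5,0,0,0,0,0,0,-9,0,0,0,0,0,0,-13,0,0,0,0,0,0,-15,0,0,0,0,0,0,-15,0,0,0,0,0,0,-15,0,0,0,0,0,0,-15,0,0,0,0]

```text
clock: 7.12
tcp_pos: [0.4516, 0.2089, 0.1978]
orientation: [-0.0, 0.858, 0.514, -0.001]
wrist_force: [0.9, -0.0, -0.3]
finger_gap: 0.0004
```

Run:
```python
from h import *
s=get_state(); i=camera_info("wrist"); im=read_camera("wrist"); u=proj(i,(.4523,.2072,.056)); b,k=blob(im,u,*GREEN,r=45)
print(s["clock"],s["tcp_pos"],s["wrist_force"],np.abs(s["qvel"]).max(),"green",b,k,ray(i,b,.056))
t=read_camera("top"); print(blob(t,(325,228.7),*BRASS,r=8)); cv2.imwrite("pics/top1.png",t)
d=cv2.absdiff(t,cv2.imread("pics/top0.png")).max(2)
v=np.hstack([t[110:310,180:430],cv2.cvtColor(d,cv2.COLOR_GRAY2BGR)[110:310,180:430]*2]); cv2.imwrite("pics/end.png",cv2.resize(v,None,fx=1.6,fy=1.6))
```

```text
7.1167 [0.45155904 0.20888215 0.19783008] [ 0.85152537 -0.01872867 -0.28271448] 0.020426779394713438 green [322.71777003 190.50754936] 861 [0.45131349 0.20806115 0.056     ]
(array([324.56179775, 228.50561798]), 89)
```

View pics/end.png

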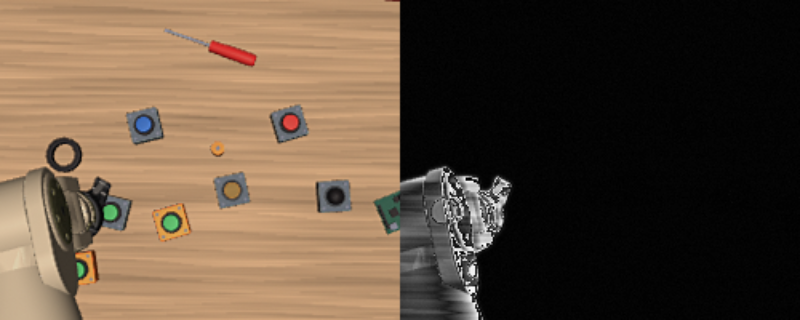

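The picture shows the arm clear on the left at about (60,230). The difference image shows only the arm, so nothing visible has moved. The green button is where it was before.

```bash
python3 -c "
from workcell import *
print(hand_in())"
```

```text
the job is handed in; nothing more can be done
None
```

I touched the brass stud, then pressed the green button on the grey box fully down, let it up, withdrew to about 0.20 m above the bench and handed in after about 7 s of the 40 s. The hand-in reports no verdict.

- **Stud:** with the fingers shut, it gave about 7 mm at about 2.8 N, which fits its spring and is well under the 18 N limit.
- **Button:** I pressed it to its stop at about 8.7 N, under the 35 N limit. The calculated travel is about 6 mm.
- **Last checks:** after withdrawing, the wrist force was back to about zero. The stud was at the same pixel position as before, and the green button measured within about 1 mm of where it was. The top picture showed no other change where it could be compared. The arm hid the jar and one orange look-alike, so I could not check those two; the fingers stayed well clear of both. I did not compare the right part of the circuit board, which the crop cut off.
- **Disagreement:** for the stud, the scene camera's first estimate was about 1 cm off the top camera's. The wrist camera agreed with the top camera to about 2 mm, so I used the top camera's position.

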